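# Shut the contact-tip box and bring it round to the front of the bench carousel

## Task

The contact-tip box on the bench carousel has just been refilled: first shut its red lid completely. Then take the carousel's upright black turning post in the gripper and turn the carousel until the white line on its rim, in front of the box, meets the red pointer, and finish holding it still there: keep gripping the post and do not let go. Leave the other things on the bench where they lie.

Things in the scene. Friction and masses are not known exactly. Their poses are not given: they have to be found in the camera images.
- pointer (a point): Inner tip of the red pointer on the carousel's fixed foot, just outside the turntable's rim, 127 mm from the axis of rotation, 34 mm above the worktop. The foot is bolted down; its place and the direction of the pointer (roughly on the robot's side) differ from run to run.
- hub (a point): Top of the small steel dome at the centre of the turntable, on its vertical axis of rotation, 44 mm above the worktop. The turntable is a blue disc 250 mm across, its top 34 mm above the worktop. Fixed on it beside the box and post: a white paste tin with teal lid (69 mm across, top 89 mm above the worktop) and two upright copper-coloured gas nozzles (25 mm across, tops at 96 mm).
- rim_mark (a point): The white line on the turntable's rim, in front of the middle of the tip box, 125 mm from the axis, 34 mm above the worktop. The line from hub to this point passes through the middle of the box, its hinge first.
- post_grip (a point): Point on the axis of the upright turning post, 134 mm above the worktop, where to grip it: on its black rubber sleeve, round, 22 mm across, reaching from 104 to 160 mm above the worktop. It is 95 mm from the axis of rotation, in line with rim mark and hub, on the far side of the hub from the mark. It creeps along the pads if it turns between them: let the gripper yaw with the turntable.
- turn_post: The same turning post as a body; its origin is the centre of its foot on the turntable's top, z up along the post.
- turntable (a joint): Angle of the turntable in rad, growing anticlockwise seen from above; 0 (or any whole turn) is with the rim mark at the pointer. It runs on a ball bearing with a light drag (about 0.08 N m), turns either way and stays where it is left.
- tip_box_lid (a joint): Angle of the tip box's red lid in rad: 0 shut, about 1.57 upright, 1.92 leaning fully back towards the hub. A slightly stiff hinge (0.02 N m): it may need pressing down all the way.
- lid_edge (a point): Middle of the free edge of the red lid. The black box is 70 mm deep (radially) and 102 mm wide; with the lid shut its top is 68 mm above the worktop. Its middle is 75 mm from the axis of rotation, its hinge line on the hub's side, 42 mm from the axis and 65 mm above the worktop. The lid is a 3 mm plate reaching 65 mm from the hinge, its edge about 130 mm above the worktop when open.
- caliper: Steel caliper lying flat on the bench, 74 x 216 x 12 mm; leave alone.
- tape_measure: Yellow tape measure, 41 x 78 x 62 mm; leave alone.
- coupon_5: Yellow steel test plate lying flat on the bench, 60 x 80 x 10 mm; leave alone.

How it is judged:
By the outcome, as a careful person would: the job done as asked, in the order asked, and still so for the second after the job is handed in, while the arm keeps its last pose, push and grip.
It also fails if it takes over 61 s, if anything falls off the work surface, if the arm or the gripper's body presses on something with over 40 N, if the wrist force passes 120 N, or if a joint passes its speed limit or range.

## Robot

A 6-joint arm with a two-finger parallel gripper is mounted at the origin on the work surface; the furniture and walls round the work are solid. World frame = base frame: x ahead of the robot, y to its left, z up, the work surface at z = 0. Lengths are in m, angles in rad, forces in N, time in s.
With the tool pointing down it reaches from about 0.275 to 0.825 m from the base axis. Payload 5.2 kg.
Tool frame: the origin (TCP) lies between the finger pads, 19 mm behind the fingertips; this is the grasp point; z points along the fingers, y is the line along which they close (so a half turn about z gives the same grasp; the last joint's range is limited). The gripper opens to 93 mm and grips with 3 to 60 N. Pads are 15 mm wide; open, the fingers measure 128 mm over their backs; the gripper's body (75 mm by 188 mm) begins 65 mm behind the grasp point.
Start: joints at [-1.311, 0.259, 1.535, -0, 1.348, -0.203], TCP at [0.246, -0.492, 0.237] pointing down, gripper open.
Joint ranges: [-3.14, 3.14], [-0.91, 2.08], [0.19, 2.58], [-1.22, 4.36], [0.22, 2.71], [-3.12, 3.12]. Speed limits (rad/s): [2.57, 2.57, 3.14, 3.14, 3.14, 3.14].

## Interface

Orientations are given as a unit quaternion [x, y, z, w].
In Python, from rig import env gives the robot as it stands.
- The arm moves only by the tool move_arm, never from a script. Its argument "series" is a list that holds one entry, the list of rows, each a list of 6 numbers: the shift along the tool's x, y, z as a fraction of full scale, then the turn, a rotation vector about the tool's x, y, z as a fraction of full scale. In form: [[[tx, ty, tz, ax, ay, az], ...]]. A call has 1 to 8 rows; each row is the pose to reach, as a shift and turn from the pose commanded when the call began, along the tool's axes at that moment; what a row does not reach only later rows make up. Full scale, the value 1, is 100 mm for a shift and 120 degrees for a turn. A row lasts 1/10 s, in which the tool goes at most 50 mm and 8.59 degrees, less where a joint would pass 70% of its speed; a pose out of reach is approached as far as the arm can. A call with a number of a shift or a turn outside -1 to 1 is refused whole. A call with a gripper value outside its range is refused whole. "grip" is the opening, from 0 (shut) to 1 (fully open), set as the call begins (left out, the last holds). The fingers move at their own pace and stop on an object; "grip_force" is the grip in N (left out, the last holds). Time passes only in rows, so rows that repeat a pose let the fingers close. It gives the time, the measured TCP pose, the force, the opening and the grip force at its end, in the units of the state.
- env.observe(): the state, without advancing time (a new reading comes with each control period).
- env.grab_frame(name): name is "side" or "top"; returns (picture, depth): 400x640x3 uint8, red, green, blue; 400x640 float32, m along the optical axis (not along the pixel's ray), 0 where there is no reading.
- env.calibration(name): a dict with "fx", "fy", "cx", "cy" (pixels), "R" (3x3) and "t" (3): a world point X has camera coordinates R X + t. Camera axes: x right, y down, z forward; pixel columns grow to the right and rows downward; lengths in m; the calibration is good to about 2 mm. A picture is of the moment at which its call begins. calibration takes no time and is no camera call.
- env.job_done(): hands the job in; it is judged then, once.
Trained networks look in the newest picture that a camera, given by its name, has taken for a name from the list of things; names that differ only in an ending like _2 or _b are one class to them, and where a whole thing is asked for, a point or a joint stands for the part that bears it (a point fixed in the world has none). Each returns a list of dicts, best first, with "p" (0 to 1); they miss things now and then, are a little off and sometimes report something else, mostly with a low value. They report only what shows in the picture. A call takes as long as a camera call.
- env.find_in(camera, query): "rect" ([left, top, right, bottom] in pixels, round what is visible of it).
- env.outline_of(camera, query): "pixels" (400x640 bool, what is visible of it) and "rect" ([left, top, right, bottom] in pixels, round what is visible of it).
The state is a dict: "clock": time; "q": joint angles; "qd": joint speeds; "effort": joint torques, N m; "position": TCP position; "orientation": TCP orientation; "contact_force": force on the tool from outside, world axes, zero at the start; "torque": the same for the moment, N m; "finger_gap": finger opening in m; "gripper_force": force on a finger pad.
Only numpy, scipy, OpenCV 4.12 (cv2) and the standard library are available. Lean on these libraries where they do the work, as an engineer would, in place of code of your own. Each camera call takes 0.05 s, during which the arm holds its last target. There are 200 camera calls.

## Working session

There is one attempt and no reset: what is moved stays moved. The work goes in short steps, Python scripts to look and compute and a tool call to move; the robot and the scene stay as the last step left them, time stands still between calls to the robot, and variables do not carry over. Pictures are saved under pics/ and viewed, at most 10 in all, crops included, and the job is handed in when it is done.

Besides the shell and the picture viewer there is one more tool, called as name(argument=value, ...) on one line, values as JSON. move_arm: Moves the arm, as the interface text tells. Its arguments: {"type":"object","properties":{"series":{"type":"array"},"grip":{"type":"number"},"grip_force":{"type":"number"}},"required":["series"]}

```bash
mkdir -p pics; ls
cat > h.py <<'E'
import numpy as np, cv2
from rig import env
from scipy.spatial.transform import Rotation as Ro
def pt(cam,u,v,d):
    c=env.calibration(cam); p=np.array([(u-c['cx'])/c['fx']*d,(v-c['cy'])/c['fy']*d,d])
    return np.array(c['R']).T@(p-np.array(c['t']))
def ptz(cam,u,v,z):
    c=env.calibration(cam);R=np.array(c['R']);o=-R.T@np.array(c['t'])
    r=R.T@np.array([(u-c['cx'])/c['fx'],(v-c['cy'])/c['fy'],1]); return o+r*(z-o[2])/r[2]
E
python3 - <<'E'
from h import *
Z=dict(pointer=.034,hub=.044,rim_mark=.034,post_grip=.134,lid_edge=.13)
for c in ['top','side']:
    im,d=env.grab_frame(c); cv2.imwrite(f'pics/{c}0.png',im[:,:,::-1])
    for n in Z:
        for r in env.find_in(c,n)[:2]:
            l,t,R,b=r['rect'];u,v=(l+R)/2,(t+b)/2
            print(c,n,round(r['p'],2),np.round([u,v]),ptz(c,u,v,Z[n]).round(3),pt(c,u,v,d[int(v),int(u)]).round(3))
    k=env.calibration(c);print(-np.array(k['R']).T@k['t'],k['fx'])
s=env.observe();print(s['clock'],s['position'],s['orientation'],s['finger_gap'])
E
```

```text
pics
top pointer 0.94 [238. 186.] [0.568 0.057 0.034] [0.568 0.056 0.036]
top rim_mark 0.75 [240. 180.] [0.582 0.052 0.034] [0.581 0.05  0.044]
top rim_mark 0.74 [195. 196.] [0.542 0.158 0.034] [0.533 0.128 0.135]
top post_grip 0.8 [196. 196.] [0.534 0.127 0.134] [0.534 0.126 0.135]
top post_grip 0.46 [239. 180.] [0.569 0.037 0.134] [0.58  0.053 0.045]
top lid_edge 0.71 [250. 167.] [0.597 0.015 0.13 ] [0.602 0.021 0.093]
[ 0.46547915 -0.11438469  0.97479941] 399.23837510214526
side pointer 0.69 [287. 271.] [0.566 0.061 0.034] [0.566 0.061 0.034]
side hub 0.85 [281. 272.] [0.579 0.071 0.044] [0.579 0.066 0.039]
side hub 0.44 [354. 167.] [ 0.417 -0.319  0.044] [ 0.417 -0.316  0.047]
side rim_mark 0.58 [282. 271.] [0.577 0.062 0.034] [0.576 0.067 0.041]
side post_grip 0.89 [296. 282.] [0.53  0.169 0.134] [0.533 0.15  0.11 ]
side lid_edge 0.83 [273. 240.] [0.592 0.053 0.13 ] [0.597 0.028 0.103]
[0.43754885 0.79873717 0.93428003] 500.7067765004167
0.6 [ 0.24554778 -0.49215935  0.2374698 ] [ 9.73351369e-01  2.29318802e-01 -9.31293434e-06  2.26492760e-05] 0.09345087565292824
```

View pics/top0.png

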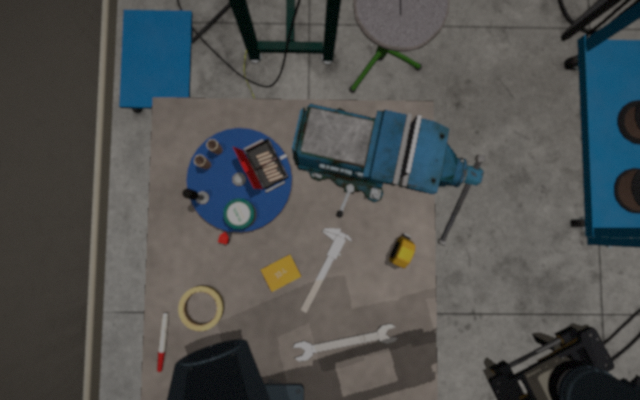

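View pics/side0.png

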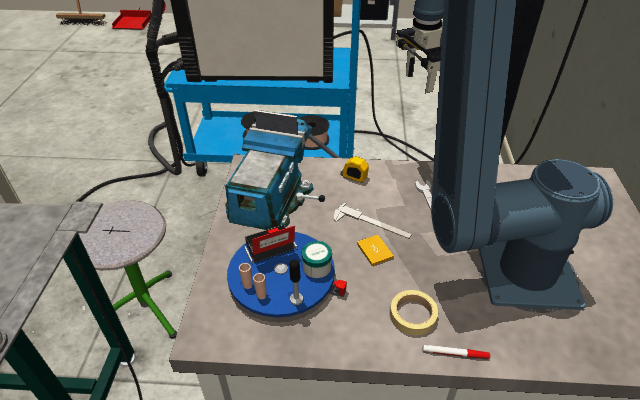

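The top view shows the hub at about (239,180), the open red lid at (248,168), the post's black top at (190,194), the rim mark at (284,156), the pointer at (225,236) and the vise at right. Next I'll refine these by colour and depth.

```bash
cat >> h.py <<'E'
def cloud(cam):
    im,d=env.grab_frame(cam);c=env.calibration(cam);v,u=np.mgrid[:400,:640]
    p=np.stack([(u-c['cx'])/c['fx']*d,(v-c['cy'])/c['fy']*d,d],-1)
    return im,d,(p-np.array(c['t']))@np.array(c['R'])
def circ(P,r):
    from scipy.optimize import least_squares
    return least_squares(lambda c:np.hypot(*(P-c).T)-r,P.mean(0),loss='soft_l1',f_scale=.002).x
E
python3 - <<'E'
from h import *
for c in ['top','side']:
    im,d,X=cloud(c); hsv=cv2.cvtColor(im,cv2.COLOR_RGB2HSV).astype(int); H,S,V=[hsv[...,i] for i in range(3)]
    near=np.hypot(X[...,0]-.58,X[...,1]-.055)<.16
    blue=(H>105)&(H<125)&(S>150)&near&(abs(X[...,2]-.034)<.012)
    cs,_=cv2.findContours(blue.astype(np.uint8),cv2.RETR_EXTERNAL,cv2.CHAIN_APPROX_NONE)
    k=max(cs,key=cv2.contourArea)[:,0]; hull=cv2.convexHull(k)[:,0]
    P=np.array([ptz(c,u,v,.034)[:2] for u,v in hull])
    hub=circ(P,.125); res=np.hypot(*(P-hub).T)-.125
    print(c,'hub',hub,res.std(),len(P))
    rad=np.hypot(X[...,0]-hub[0],X[...,1]-hub[1])
    red=((H<8)|(H>172))&(S>140)&(V>60)
    m=red&(rad<.17)&(rad>.118)&(X[...,2]<.06)
    q=X[m]; a=np.arctan2(q[:,1]-hub[1],q[:,0]-hub[0]); print(' pointer n',m.sum(),'r',rad[m].min(),rad[m].max(),'centroid',q.mean(0),'ang',np.degrees(np.arctan2(*(q.mean(0)[:2]-hub)[::-1])), 'z',q[:,2].max())
    i=np.argsort(rad[m])[:4]; print('  inner',q[i].round(3).tolist(),np.degrees(a[i]).round(1))
    m=(S<90)&(V>100)&(rad<.128)&(rad>.108)&(abs(X[...,2]-.034)<.008); q=X[m]; print(' white n',m.sum(),q.mean(0),np.degrees(np.arctan2(q[:,1]-hub[1],q[:,0]-hub[0])).round(0)[:40])
    m=red&(rad<.11)&(X[...,2]>.05); q=X[m]; print(' lid',m.sum(),q.min(0),q.max(0)); t=q[q[:,2]>q[:,2].max()-.008]; print('  topedge',t.mean(0),np.ptp(t,0),np.degrees(np.arctan2(*(t.mean(0)[:2]-hub)[::-1])),np.hypot(*(t.mean(0)[:2]-hub)))
    m=(V<60)&(rad<.13)&(X[...,2]>.105)&(X[...,2]<.175)&(X[...,1]>hub[1]); q=X[m]; print(' post',m.sum(),q.mean(0),q.min(0),q.max(0),np.hypot(*(q.mean(0)[:2]-hub)),np.degrees(np.arctan2(*(q.mean(0)[:2]-hub)[::-1])))
    v=(X[...,1]<hub[1]-.05)&(rad>.125)&(rad<.35)&(X[...,2]>.05)&(X[...,0]>.5);q=X[v]; print(' vise',q.min(0),q.max(0), 'rmin',rad[v].min())
    for z in (.1,.13,.16,.2): 
        w=v&(X[...,2]>z); print('  >',z,rad[w].min() if w.any() else None, X[w].max(0) if w.any() else None)
    x0,y0=(170,110) if c=='top' else (210,210)
    cv2.imwrite(f'pics/{c}1.png',cv2.resize(im[y0:y0+140,x0:x0+180,::-1],None,fx=4,fy=4,interpolation=2))
E
```

```text
top hub [0.58163631 0.05517207] 0.000614843621842942 41
 pointer n 96 r 0.12696548988603268 0.15646796169717556 centroid [0.44376818 0.08786714 0.03314451] ang 166.65890637184748 z 0.04032281677633948
  inner [[0.458, 0.084, 0.034], [0.458, 0.087, 0.033], [0.456, 0.082, 0.035], [0.456, 0.085, 0.031]] [166.7 165.6 168.1 166.7]
 white n 61 [0.64898509 0.02868341 0.0351476 ] [-11. -19. -25. -32.  35.  36.  35.  34.  39.  38.  37. -26.  40.  39.
  43.  45.  46.  59.  58.  56. -59. -59. -60. -60.  61.  61. -59. -59.
 -60. -61. -61. -62. -59. -60. -60. -61. -62. -62. -62. -63.]
 lid 306 [ 0.55432165 -0.00374503  0.07344695] [0.63987518 0.04723822 0.13732205]
  topedge [0.59859779 0.02604406 0.13237517] [0.08123676 0.04230015 0.00796764] -59.787410145465785 0.033706568680669326
 post 128 [0.53699854 0.1337408  0.14904794] [0.52865792 0.12662138 0.11075728] [0.54625349 0.14571677 0.16409422] 0.09036357602532247 119.60249581110578
 vise [ 0.50179405 -0.29442355  0.05001093] [ 0.73422374 -0.0728148   0.17304773] rmin 0.13761311907265023
  > 0.1 0.1398128925225561 [ 0.73422374 -0.07344578  0.17
[... 557 characters left out ...]
2. -174.   14.   21.]
 lid 492 [ 0.55089482 -0.04480682  0.05909088] [0.6437795  0.05239361 0.13592855]
  topedge [0.59513795 0.02770868 0.13091611] [0.08838325 0.0451353  0.00799526] -63.74279985757085 0.03471127433869989
 post 208 [0.53558317 0.14460967 0.13984084] [0.52610173 0.13069382 0.10741379] [0.54678797 0.15131328 0.16197193] 0.09648950297467182 117.26231986219842
 vise [ 0.50136298 -0.29109575  0.05004536] [ 0.74213965 -0.0686751   0.17166378] rmin 0.13815915637682388
  > 0.1 0.1405863271684574 [ 0.7344102  -0.0686751   0.17166378]
  > 0.13 0.14064444548582322 [ 0.7330776  -0.0686751   0.17166378]
  > 0.16 0.29389405311809297 [ 0.71192261 -0.23494039  0.17166378]
  > 0.2 None None
```

View pics/top1.png

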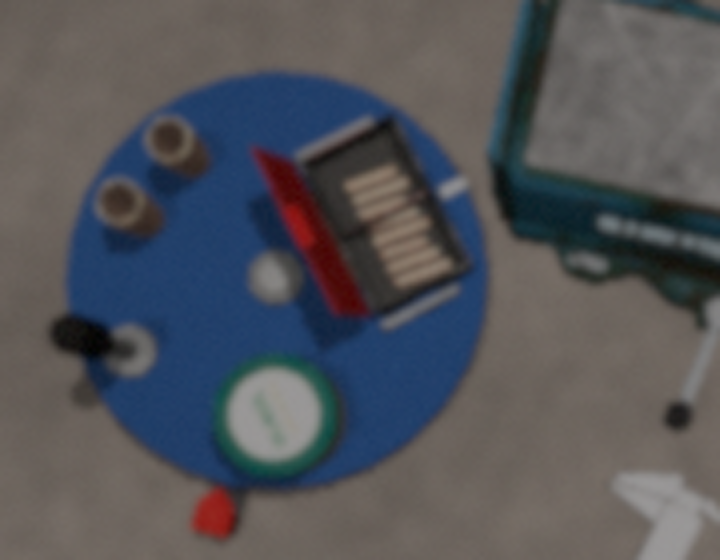

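The crop shows the hub dome at crop (275,278), the mark at (455,188), the pointer at (215,510), the post's base at (130,350) with its top at (75,335), and the lid upright. The hub is at about (0.581, 0.057), the mark at -61.5°, the pointer at 166.7° and the post at 118.5°. So the carousel needs about -132° after the lid is shut. I'll move there now with a small row calculator.

```bash
cat >> h.py <<'E'
hub=np.array([.5808,.057])
def pol(r,deg,z,yaw): a=np.radians(deg); return (hub[0]+r*np.cos(a),hub[1]+r*np.sin(a),z,yaw)
def plan(T,sub=None):
    s=env.observe(); p=np.array(s['position']);R=Ro.from_quat(s['orientation']); x=R.as_matrix()[:,0]
    print('t',round(s['clock'],2),'at',p.round(4),'yaw',np.degrees(np.arctan2(x[1],x[0])).round(2),'q',np.round(s['q'],2),'F',np.round(s['contact_force'],1))
    for x,y,z,yaw in T:
        a=np.radians(yaw); G=np.array([[np.cos(a),np.sin(a),0],[np.sin(a),-np.cos(a),0],[0,0,-1]]).T
        G=np.array([[np.cos(a),np.sin(a),0],[np.sin(a),-np.cos(a),0],[0,0,-1]])
        t=R.inv().apply(np.array([x,y,z])-p)/.1; w=np.degrees((R.inv()*Ro.from_matrix(G)).as_rotvec())/120
        print(np.r_[t,w].round(3).tolist())
E
python3 - <<'E'
from h import *
plan([pol(.01,-61.5,.25,118.5)])
E
```

```text
t 0.7 at [ 0.2456 -0.4922  0.2375] yaw 26.52 q [-1.31  0.26  1.53  0.    1.35 -0.2 ] F [-0.5  0.2  1.1]
[5.455, -3.317, -0.125, 0.0, 0.0, -0.767]
```

move_arm(series=[[[0.4,-0.24,-0.1,0,0,0],[0.8,-0.48,-0.2,0,0,0],[1,-0.61,-0.2,0,0,0]]], grip=0)

```text
clock: 1.0
position: [0.3093, -0.391, 0.2588]
orientation: [0.973, 0.23, 0.001, 0.001]
contact_force: [0.2, -1.2, -0.1]
finger_gap: 0.0734
gripper_force: 0.0
```

move_arm(series=[[[0.4,-0.24,0,0,0,0],[0.8,-0.48,0,0,0,0],[1,-0.61,0,0,0,0]]])

```text
clock: 1.3
position: [0.3712, -0.2908, 0.2577]
orientation: [0.973, 0.23, 0.0, -0.0]
contact_force: [1.0, -0.7, -0.0]
finger_gap: 0.0494
gripper_force: 0.0
```

move_arm(series=[[[0.4,-0.24,0,0,0,0],[0.8,-0.48,0,0,0,0],[1,-0.61,0,0,0,0]]])

```text
clock: 1.6
position: [0.4335, -0.1916, 0.2577]
orientation: [0.973, 0.23, 0.001, -0.0]
contact_force: [-0.1, -0.7, -0.5]
finger_gap: 0.0256
gripper_force: 0.0
```

move_arm(series=[[[0.4,-0.24,0,0,0,0],[0.8,-0.48,0,0,0,0],[1,-0.61,0,0,0,0]]])

```text
clock: 1.9
position: [0.4959, -0.0923, 0.2576]
orientation: [0.973, 0.23, 0.001, -0.0]
contact_force: [0.7, -0.3, -0.4]
finger_gap: 0.0029
gripper_force: 0.0
```

move_arm(series=[[[0.4,-0.24,0,0,0,-0.07],[0.8,-0.48,0,0,0,-0.14],[1,-0.61,0,0,0,-0.21],[1,-0.61,0,0,0,-0.28],[1,-0.61,0,0,0,-0.35],[1,-0.61,0,0,0,-0.42],[1,-0.61,0,0,0,-0.48]]])

```text
clock: 2.6
position: [0.5568, 0.0042, 0.2574]
orientation: [0.74, 0.672, -0.0, -0.0]
contact_force: [0.4, -1.0, -0.2]
finger_gap: 0.0004
gripper_force: 0.0
```

Run:
```python
from h import *
plan([pol(.0,-61.5,.25,118.5),pol(.0,-61.5,.128,118.5)])
```

```text
t 2.6 at [0.5568 0.0042 0.2574] yaw 84.47 q [-0.19  0.26  1.49  0.    1.4  -0.1 ] F [ 0.4 -1.  -0.2]
[0.548, 0.188, 0.074, -0.0, -0.0, -0.284]
[0.548, 0.188, 1.294, -0.0, -0.0, -0.284]
```

move_arm(series=[[[0.27,0.09,0.07,0,0,-0.07],[0.55,0.19,0.07,0,0,-0.14],[0.55,0.19,0.07,0,0,-0.21],[0.55,0.19,0.07,0,0,-0.284],[0.55,0.19,0.07,0,0,-0.284]]])

```text
clock: 3.1
position: [0.5813, 0.0571, 0.2503]
orientation: [0.513, 0.859, -0.0, -0.0]
contact_force: [-0.0, -1.2, -0.3]
finger_gap: 0.0006
gripper_force: 0.0
```

move_arm(series=[[[0,0,0.3,0,0,0],[0,0,0.6,0,0,0],[0,0,0.9,0,0,0],[0,0,1,0,0,0],[0,0,1,0,0,0]]])

```text
clock: 3.6
position: [0.5804, 0.0567, 0.1491]
orientation: [0.515, 0.857, -0.001, -0.002]
contact_force: [0.7, -0.5, 0.6]
finger_gap: 0.0001
gripper_force: 0.0
```

Run:
```python
from h import *
im,d=env.grab_frame('side');cv2.imwrite('pics/s2.png',cv2.resize(im[150:330,180:420,::-1],None,fx=3,fy=3))
plan([pol(.0,-61.5,.13,118.5)]+[pol(r,-61.5,z,118.5) for r,z in [(.03,.125),(.06,.12),(.075,.11),(.085,.095)]])
```

```text
t 3.65 at [0.5815 0.0566 0.1507] yaw 118.09 q [-0.09  0.39  1.57  0.    1.18 -0.58] F [ 0.2 -0.4 -0. ]
[0.006, -0.004, 0.207, -0.0, -0.0, -0.003]
[-0.294, -0.002, 0.257, -0.0, -0.0, -0.003]
[-0.594, 0.0, 0.307, -0.0, -0.0, -0.003]
[-0.744, 0.002, 0.407, -0.0, -0.0, -0.003]
[-0.844, 0.002, 0.557, -0.0, -0.0, -0.003]
```

View pics/s2.png

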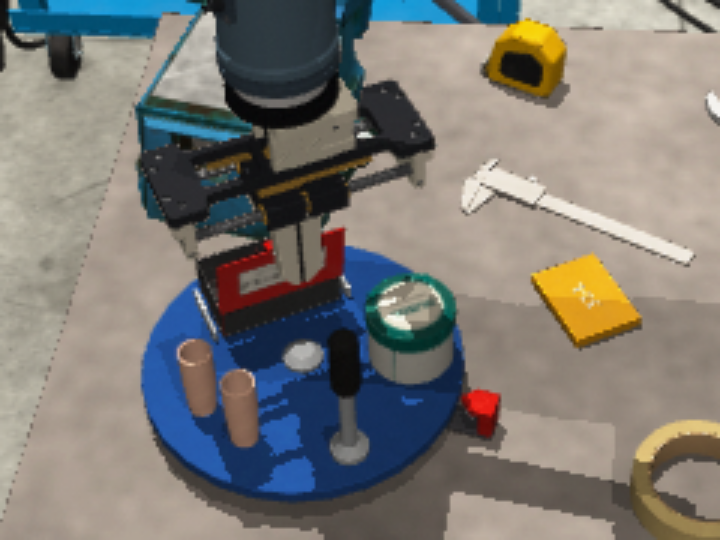

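The closed fingers are above the hub, behind the red lid (crop 300,260), and the way is clear. I'll lower them and push outward and down.

move_arm(series=[[[0,0,0.2,0,0,0],[-0.1,0,0.22,0,0,0],[-0.25,0,0.25,0,0,0],[-0.4,0,0.27,0,0,0],[-0.55,0,0.3,0,0,0],[-0.68,0,0.36,0,0,0],[-0.76,0,0.44,0,0,0],[-0.84,0,0.52,0,0,0]]])

```text
clock: 4.45
position: [0.6216, -0.0184, 0.0978]
orientation: [0.514, 0.858, -0.0, 0.0]
contact_force: [-0.8, 1.4, 1.4]
finger_gap: 0.0003
gripper_force: 1.0
```

Run:
```python
from h import *
im,d=env.grab_frame('side');cv2.imwrite('pics/s3.png',cv2.resize(im[150:330,180:420,::-1],None,fx=3,fy=3))
plan([pol(.088,-61.5,.087,118.5)])
```

```text
t 4.5 at [ 0.6215 -0.0195  0.0964] yaw 118.15 q [-0.21  0.51  1.53 -0.    1.11 -0.7 ] F [ 0.7 -0.1  1.2]
[-0.013, 0.007, 0.094, -0.001, 0.0, -0.003]
```

View pics/s3.png

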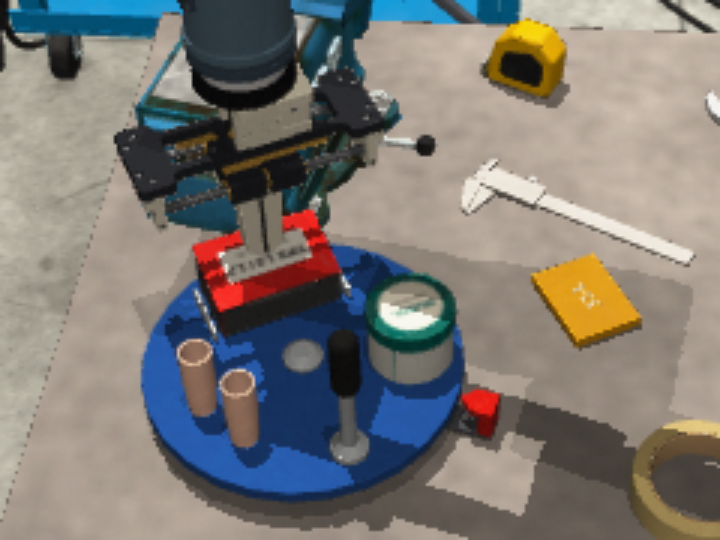

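The lid is almost flat, with the fingertips at z of about 0.077. I'll press on down until there is contact.

move_arm(series=[[[0,0,0.04,0,0,0],[0,0,0.08,0,0,0],[0,0,0.1,0,0,0],[0,0,0.1,0,0,0]]])

```text
clock: 4.9
position: [0.6208, -0.0169, 0.0882]
orientation: [0.513, 0.858, -0.0, -0.0]
contact_force: [0.2, 0.2, -0.7]
finger_gap: 0.0002
gripper_force: 0.0
```

move_arm(series=[[[0,0,0.01,0,0,0],[0,0,0.02,0,0,0],[0,0,0.03,0,0,0],[0,0,0.03,0,0,0]]])

```text
clock: 5.3
position: [0.6213, -0.0169, 0.0865]
orientation: [0.513, 0.858, 0.0, 0.0]
contact_force: [-2.0, 1.5, 5.3]
finger_gap: 0.0003
gripper_force: 2.8
```

move_arm(series=[[[0,0,0.02,0,0,0],[0,0,0.03,0,0,0],[0,0,0.03,0,0,0]]])

```text
clock: 5.6
position: [0.6226, -0.0164, 0.0861]
orientation: [0.513, 0.858, 0.001, 0.002]
contact_force: [-4.4, 3.7, 17.3]
finger_gap: 0.0003
gripper_force: 9.2
```

move_arm(series=[[[0,0,-0.4,0,0,0],[0,0,-0.8,0,0,0],[0,0,-1,0,0,0]]])

```text
clock: 5.9
position: [0.6225, -0.0174, 0.1864]
orientation: [0.513, 0.858, 0.001, 0.003]
contact_force: [0.2, 0.8, 0.1]
finger_gap: 0.0006
gripper_force: 0.0
```

move_arm(series=[[[0.4,0,-0.2,0,0,0],[0.8,0,-0.25,0,0,0],[1,0,-0.25,0,0,0]]], grip=1)

```text
clock: 6.2
position: [0.5729, 0.0731, 0.2089]
orientation: [0.513, 0.858, 0.001, 0.001]
contact_force: [0.4, -0.0, 0.2]
finger_gap: 0.0201
gripper_force: 0.0
```

Run:
```python
from h import *
for c in ['top','side']:
    im,d,X=cloud(c); rel=X[...,:2]-hub; hsv=cv2.cvtColor(im,cv2.COLOR_RGB2HSV).astype(int); H,S,V=[hsv[...,i] for i in range(3)]
    rad=np.hypot(rel[...,0],rel[...,1]); Z=X[...,2]
    m=((H<8)|(H>172))&(S>140)&(V>60)&(rad<.12)&(Z>.05)
    a=np.radians(-61.5);rr=rel[m]@[np.cos(a),np.sin(a)]
    q=X[m];print(c,m.sum(),'z',np.percentile(q[:,2],[2,50,98]).round(4))
    if m.sum()>20: print(' slope',np.polyfit(rr,q[:,2],1),'r',rr.min(),rr.max(),'mid dir',np.degrees(np.arctan2(*(q[:,:2].mean(0)-hub)[::-1])))
    m=(V<60)&(rad<.125)&(Z>.108)&(Z<.165)&(abs(np.arctan2(rel[...,1],rel[...,0])-np.radians(118))<.4);q=X[m]
    if m.any():print(' post',m.sum(),q.mean(0),q.min(0),q.max(0))
    print(env.find_in(c,'post_grip')[:1])
plan([pol(.095,118.5,.22,118.5),pol(.095,118.5,.136,118.5)])
cv2.imwrite('pics/s4.png',cv2.resize(im[150:330,180:420,::-1],None,fx=3,fy=3))
```

```text
top 728 z [0.0614 0.0685 0.0717]
 slope [-0.00254146  0.0684765 ] r 0.04457819938239863 0.11092152904068497 mid dir -61.86706485979039
 post 28 [0.5306922  0.12985055 0.13477162] [0.52705403 0.12577044 0.11016045] [0.53485609 0.13687709 0.15837439]
[{'rect': [188.9, 127.0, 291.8, 231.5], 'p': 0.31}]
side 555 z [0.06   0.0669 0.0706]
 slope [-0.15224243  0.07849766] r -0.025173098007230152 0.1139514784385372 mid dir -58.80337954530834
 post 208 [0.53374421 0.14382511 0.1396353 ] [0.52428798 0.12830207 0.10863497] [0.54509247 0.14974099 0.16179484]
[{'rect': [289.4, 260.1, 304.6, 304.0], 'p': 0.85}]
t 6.4 at [0.5739 0.0707 0.2071] yaw 118.27 q [-0.07  0.33  1.51 -0.    1.3  -0.56] F [ 0.8 -0.3 -0. ]
[0.797, -0.008, -0.13, -0.0, 0.0, -0.002]
[0.797, -0.008, 0.71, -0.0, 0.0, -0.002]
```

View pics/s4.png

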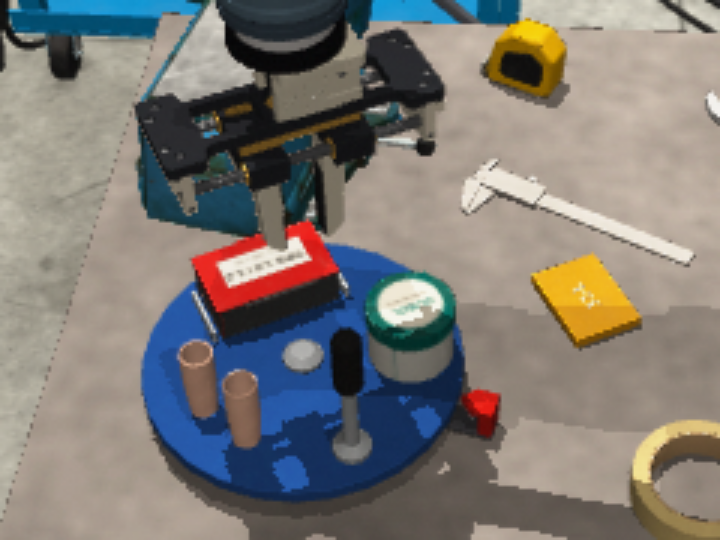

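The lid is flat and shut (height 68.5 mm, no slope). Next I'll grip the post, whose black sleeve is at crop (347,365).

move_arm(series=[[[0,0,-0.13,0,0,0],[0.4,0.01,-0.13,0,0,0],[0.8,0.01,-0.13,0,0,0],[0.8,0.01,-0.13,0,0,0],[0.8,0.01,-0.13,0,0,0]]])

```text
clock: 6.9
position: [0.5376, 0.1413, 0.221]
orientation: [0.513, 0.858, -0.0, 0.001]
contact_force: [-0.1, -0.0, 0.6]
finger_gap: 0.0759
gripper_force: 0.0
```

move_arm(series=[[[0,0,0.25,0,0,0],[0,0,0.5,0,0,0],[0,0,0.75,0,0,0],[0,0,0.84,0,0,0],[0,0,0.84,0,0,0]]])

```text
clock: 7.4
position: [0.5369, 0.1405, 0.1352]
orientation: [0.514, 0.858, -0.001, -0.001]
contact_force: [-0.7, -0.3, -0.6]
finger_gap: 0.0933
gripper_force: 0.0
```

move_arm(series=[[[0,0,0,0,0,0],[0,0,0,0,0,0],[0,0,0,0,0,0],[0,0,0,0,0,0],[0,0,0,0,0,0],[0,0,0,0,0,0],[0,0,0,0,0,0],[0,0,0,0,0,0]]], grip=0, grip_force=25)

```text
clock: 8.2
position: [0.5368, 0.1419, 0.1365]
orientation: [0.514, 0.858, -0.0, -0.0]
contact_force: [0.0, -0.3, 0.9]
finger_gap: 0.0335
gripper_force: 0.0
```

move_arm(series=[[[0,0,0,0,0,0],[0,0,0,0,0,0],[0,0,0,0,0,0],[0,0,0,0,0,0]]])

```text
clock: 8.6
position: [0.5366, 0.1419, 0.1363]
orientation: [0.514, 0.858, -0.0, -0.0]
contact_force: [-1.6, 0.1, 0.4]
finger_gap: 0.0214
gripper_force: 25.0
```

Run:
```python
from h import *
p=env.observe()['position'];r=np.array(p[:2])-hub
print(env.observe()['finger_gap'],np.hypot(*r),np.degrees(np.arctan2(r[1],r[0])))
for c in ['top','side']:
    im,d,X=cloud(c); rel=X[...,:2]-hub; hsv=cv2.cvtColor(im,cv2.COLOR_RGB2HSV).astype(int); H,S,V=[hsv[...,i] for i in range(3)]
    rad=np.hypot(rel[...,0],rel[...,1]); Z=X[...,2]
    m=(S<90)&(V>90)&(rad<.128)&(rad>.112)&(abs(Z-.034)<.008)&(abs(np.degrees(np.arctan2(rel[...,1],rel[...,0]))+61)<10)
    print(c,m.sum(),np.degrees(np.arctan2(rel[m][:,1],rel[m][:,0])).mean() if m.any() else None)
    m=((H<8)|(H>172))&(S>140)&(V>60)&(rad<.12)&(Z>.062)&(Z<.075)&(rel[...,1]<0)
    if m.any():
        b=cv2.minAreaRect(X[m][:,:2].astype(np.float32)*1000);print(' lid rect',b,np.degrees(np.arctan2(b[0][1]/1000-hub[1],b[0][0]/1000-hub[0])))
plan([])
```

```text
0.021437547132724315 0.09573776018943478 117.51125043422797
top 40 -61.730876757511666
 lid rect ((618.3460693359375, -11.3726806640625), (101.35746002197266, 65.5141372680664), 27.302579879760742) -61.22711790194518
side 0 None
 lid rect ((614.9505615234375, -17.236351013183594), (60.20610046386719, 67.89971160888672), 34.72966384887695) -65.29639764695955
t 8.7 at [0.5366 0.1419 0.1363] yaw 118.2 q [ 0.06  0.36  1.66  0.    1.12 -0.43] F [-1.   0.3 -0.2]
```

The post is gripped (gap 21.4 mm). I'll turn clockwise in 32° arcs, with the gripper yawing along.

move_arm(series=[[[-0.002,0.066,0,0,0,0.033],[-0.009,0.132,0,0,0,0.067],[-0.021,0.198,0,0,0,0.1],[-0.037,0.262,0,0,0,0.133],[-0.057,0.325,0,0,0,0.167],[-0.082,0.386,0,0,0,0.2],[-0.111,0.446,0,0,0,0.233],[-0.144,0.503,0,0,0,0.267]]])

```text
clock: 9.5
position: [0.5886, 0.1533, 0.1364]
orientation: [0.731, 0.682, 0.0, 0.0]
contact_force: [0.7, 1.0, -2.4]
finger_gap: 0.0216
gripper_force: 25.0
```

Run:
```python
from h import *
p=env.observe()['position'];r=np.array(p[:2])-hub
print(env.observe()['finger_gap'],np.hypot(*r),np.degrees(np.arctan2(r[1],r[0])))
plan([])
```

```text
0.021639995578456445 0.09662433709381807 85.34706746361077
t 9.5 at [0.5886 0.1533 0.1364] yaw 86.02 q [0.07 0.44 1.53 0.   1.17 0.14] F [ 0.7  1.  -2.4]
```

Low forces and the right radius, so I'll continue.

move_arm(series=[[[-0.002,0.066,0,0,0,0.033],[-0.009,0.132,0,0,0,0.067],[-0.021,0.198,0,0,0,0.1],[-0.037,0.262,0,0,0,0.133],[-0.057,0.325,0,0,0,0.167],[-0.082,0.386,0,0,0,0.2],[-0.111,0.446,0,0,0,0.233],[-0.144,0.503,0,0,0,0.267]]])

```text
clock: 10.3
position: [0.6391, 0.1359, 0.1364]
orientation: [0.891, 0.454, 0.002, 0.0]
contact_force: [4.3, 2.9, -3.0]
finger_gap: 0.0216
gripper_force: 25.0
```

move_arm(series=[[[-0.002,0.066,0,0,0,0.033],[-0.009,0.132,0,0,0,0.067],[-0.021,0.198,0,0,0,0.1],[-0.037,0.262,0,0,0,0.133],[-0.057,0.325,0,0,0,0.167],[-0.082,0.386,0,0,0,0.2],[-0.111,0.446,0,0,0,0.233],[-0.144,0.503,0,0,0,0.267]]])

```text
clock: 11.1
position: [0.673, 0.0946, 0.1365]
orientation: [0.982, 0.19, 0.004, -0.0]
contact_force: [10.5, 2.9, -5.8]
finger_gap: 0.0216
gripper_force: 25.0
```

move_arm(series=[[[-0.002,0.066,0,0,0,0.033],[-0.009,0.132,0,0,0,0.067],[-0.021,0.198,0,0,0,0.1],[-0.037,0.262,0,0,0,0.133],[-0.057,0.325,0,0,0,0.167],[-0.082,0.386,0,0,0,0.2],[-0.111,0.446,0,0,0,0.233],[-0.111,0.446,0,0,0,0.233]]])

```text
clock: 11.9
position: [0.6809, 0.0466, 0.1365]
orientation: [0.999, -0.053, 0.005, 0.0]
contact_force: [14.8, -1.1, -9.0]
finger_gap: 0.0213
gripper_force: 25.0
```

```bash
cat > m.py <<'E'
from h import *
p=env.observe()['position'];r=np.array(p[:2])-hub
print(env.observe()['finger_gap'],np.hypot(*r),np.degrees(np.arctan2(r[1],r[0])))
for c in ['top','side']:
    im,d,X=cloud(c); rel=X[...,:2]-hub; hsv=cv2.cvtColor(im,cv2.COLOR_RGB2HSV).astype(int); H,S,V=[hsv[...,i] for i in range(3)]
    rad=np.hypot(rel[...,0],rel[...,1]); Z=X[...,2];A=np.degrees(np.arctan2(rel[...,1],rel[...,0]))%360
    red=((H<8)|(H>172))&(S>140)&(V>60)
    w=(S<90)&(V>90)&(rad<.127)&(rad>.112)&(abs(Z-.034)<.008)&(abs(A-167)<25)
    print(c,'mark',w.sum(),A[w].mean() if w.any() else None)
    m=red&(rad>.124)&(rad<.16)&(abs(A-167)<15)&(Z>.02)
    print(' pointer',m.sum(),A[m].mean() if m.any() else None)
    m=red&(rad<.12)&(Z>.06)&(Z<.075)&(abs(A-167)<45)
    if m.any():
        b=cv2.minAreaRect(X[m][:,:2].astype(np.float32)*1000);print(' lid',m.sum(),b,np.degrees(np.arctan2(b[0][1]/1000-hub[1],b[0][0]/1000-hub[0])),'z',np.median(X[m][:,2]))
    u0,v0=[int(x) for x in ((180,120) if c=='top' else (230,220))]
    cv2.imwrite(f'pics/m_{c}_{env.observe()["clock"]:.1f}.png',cv2.resize(im[v0:v0+140,u0:u0+160,::-1],None,fx=5,fy=4 if 0 else 4.28))
plan([])
E
python3 m.py; ls pics
```

```text
0.021348744481590912 0.10065928389140874 -5.907147707178349
top mark 18 176.02730120580085
 pointer 87 167.46386435285365
 lid 681 ((507.6553955078125, 60.36109924316406), (102.11922454833984, 65.51301574707031), 85.11310577392578) 177.3690276978846 z 0.0685621703122329
side mark 18 177.6847256213806
 pointer 108 166.3502438282296
 lid 637 ((504.9952087402344, 60.16635513305664), (106.91422271728516, 67.20176696777344), 86.13252258300781) 177.60815399016758 z 0.06698652221706133
t 12.0 at [0.681  0.0472 0.1365] yaw -5.95 q [-0.09  0.56  1.33 -0.    1.24  1.58] F [15.4 -2.6 -8.6]
m_side_12.0.png
m_top_11.9.png
s2.png
s3.png
s4.png
side0.png
side1.png
top0.png
top1.png
```

move_arm(series=[[[0.008,0.03,0,0,0,0.015],[0.015,0.06,0,0,0,0.03],[0.02,0.09,0,0,0,0.045],[0.023,0.12,0,0,0,0.06],[0.025,0.14,0,0,0,0.07],[0.025,0.14,0,0,0,0.07],[0.025,0.14,0,0,0,0.07]]])

```text
clock: 12.7
position: [0.679, 0.0333, 0.1364]
orientation: [0.992, -0.124, 0.002, 0.0]
contact_force: [6.4, -1.4, -4.1]
finger_gap: 0.0216
gripper_force: 25.0
```

```bash
python3 m.py; ls pics|grep m_
```

```text
0.021605428787776857 0.10099872958462065 -13.574807138861619
top mark 20 168.16242361209237
 pointer 89 167.3873013169906
 lid 514 ((506.33056640625, 58.05714416503906), (75.64574432373047, 65.989501953125), 77.26129913330078) 179.1867021416006 z 0.06838102586174069
side mark 19 170.45988821219098
 pointer 111 166.30979414639566
 lid 685 ((506.2295837402344, 71.24070739746094), (105.93185424804688, 66.72642517089844), 77.14492797851562) 169.1884056857719 z 0.06701909859142056
t 12.8 at [0.679  0.0333 0.1365] yaw -14.29 q [-0.11  0.56  1.33 -0.    1.25  1.71] F [ 5.1 -1.9 -3. ]
m_side_12.0.png
m_side_12.8.png
m_top_11.9.png
m_top_12.8.png
```

Run:
```python
from h import *
o=[]
for c,(u,v) in dict(top=(205,205),side=(315,265)).items():
    im,_=env.grab_frame(c); o.append(cv2.resize(im[v:v+45,u:u+45,::-1],(400,400),interpolation=cv2.INTER_CUBIC))
cv2.imwrite('pics/z1.png',np.clip(np.hstack(o)*1.4,0,255).astype(np.uint8))
```

```text
(no output)
```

View pics/z1.png

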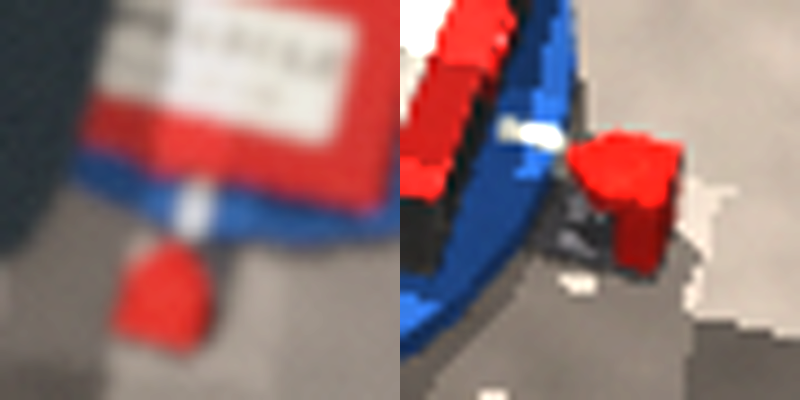

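```bash
cat > a.py <<'E'
from h import *
for c in ['top','side']:
    I=[env.grab_frame(c)[0].astype(float) for _ in range(4)]; im=np.mean(I,0)
    # upsample, map every fine pixel on plane z=.034
    k=env.calibration(c);R=np.array(k['R']);o=-R.T@np.array(k['t'])
    h0=hub
    g=np.mgrid[.105:.150:.0005,-.02:.02:.0005]; a0=np.radians(166.7)
    e=np.array([np.cos(a0),np.sin(a0)]);t=np.array([-e[1],e[0]])
    W=np.stack([h0[0]+g[0]*e[0]+g[1]*t[0],h0[1]+g[0]*e[1]+g[1]*t[1],np.full(g[0].shape,.034)],-1)@R.T+k['t']
    u=(k['fx']*W[...,0]/W[...,2]+k['cx']).astype(np.float32);v=(k['fy']*W[...,1]/W[...,2]+k['cy']).astype(np.float32)
    r=cv2.remap(im.astype(np.float32),u,v,cv2.INTER_CUBIC)
    wh=np.clip(r[...,0]-np.median(r[...,0]),0,None); red=r[...,0]-np.maximum(r[...,1],r[...,2])
    for rr in (.112,.115,.118,.121,.124,.127,.130,.133,.136,.14):
        i=int((rr-.105)/.0005); w0=r[i-2:i+3,:,:].mean(0); s=g[1][i]
        mn=w0.min(1)*1.0; bl=w0[:,1]-.5*w0[:,2]  # green high for white, low for blue
        wm=np.where(bl>.5*bl.max(),bl,0)*(w0[:,0]-w0[:,1]<40); rm=w0[:,0]-np.maximum(w0[:,1],w0[:,2]); rm=np.where(rm>50,rm,0)
        print(c,rr,'white',(wm@s/wm.sum()*1000).round(1) if wm.sum() else None,'red',(rm@s/rm.sum()*1000).round(1) if rm.sum()>0 else None,int((rm>0).sum()))
    cv2.imwrite(f'pics/rect_{c}.png',np.clip(cv2.resize(r[:,:,::-1],(400,450))*1.3,0,255).astype(np.uint8))
cv2.imwrite('pics/rect.png',np.hstack([cv2.imread(f'pics/rect_{c}.png') for c in ('top','side')]))
E
python3 a.py
```

```text
top 0.112 white 2.3 red None 0
top 0.115 white 2.5 red None 0
top 0.118 white 2.5 red None 0
top 0.121 white 2.5 red None 0
top 0.124 white -1.9 red None 0
top 0.127 white -2.3 red 0.5 19
top 0.13 white -2.5 red 0.9 31
top 0.133 white -1.0 red 0.7 41
top 0.136 white -0.9 red 0.7 46
top 0.14 white -2.5 red 1.0 49
side 0.112 white 4.2 red None 0
side 0.115 white 4.7 red None 0
side 0.118 white 5.0 red None 0
side 0.121 white 4.6 red None 0
side 0.124 white 3.7 red None 0
side 0.127 white 8.8 red 1.5 13
side 0.13 white 14.1 red 0.7 24
side 0.133 white 15.2 red 0.9 38
side 0.136 white 16.0 red 1.0 47
side 0.14 white 16.2 red 0.4 53
```

View pics/rect.png

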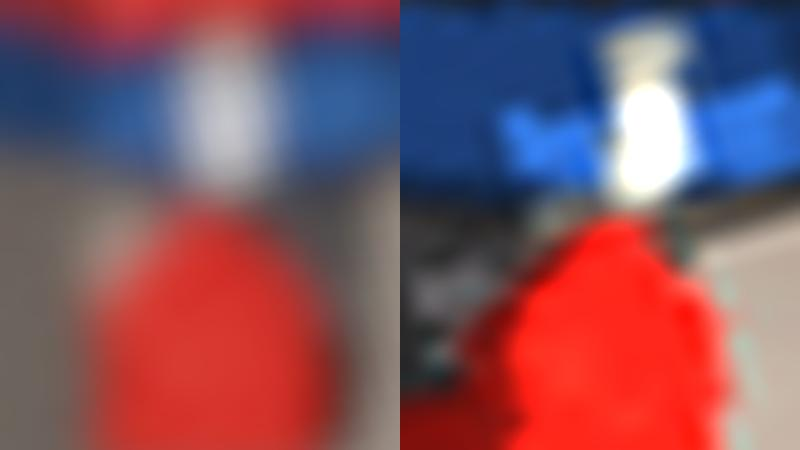

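Rectified views put the mark at crop x≈228 (top) and 645 (side), and the tip at about 207 and 623. The mark is about 2.1 mm short, so it needs about 1.0° more clockwise.

move_arm(series=[[[0.005,0.008,0,0,0,0.004],[0.01,0.017,0,0,0,0.008],[0.01,0.017,0,0,0,0.008],[0.01,0.017,0,0,0,0.008],[0.01,0.017,0,0,0,0.008]]])

```text
clock: 13.8
position: [0.6786, 0.0319, 0.1364]
orientation: [0.991, -0.133, 0.001, 0.0]
contact_force: [5.8, -2.0, -4.3]
finger_gap: 0.0212
gripper_force: 25.0
```

```bash
python3 a.py|grep -v 0.1[34]; python3 -c "
from h import *
plan([])"
```

```text
top 0.112 white 0.7 red None 0
top 0.115 white 0.7 red None 0
top 0.118 white 0.6 red None 0
top 0.121 white 0.6 red None 0
top 0.124 white -2.4 red None 0
top 0.127 white -2.2 red 0.5 19
side 0.112 white 3.0 red None 0
side 0.115 white 2.7 red None 0
side 0.118 white 2.5 red None 0
side 0.121 white 3.0 red None 0
side 0.124 white 2.6 red None 0
side 0.127 white 8.5 red 1.3 14
t 14.2 at [0.6786 0.0319 0.1365] yaw -15.26 q [-0.12  0.56  1.33 -0.    1.25  1.72] F [ 6.1 -2.1 -3.5]
```

View pics/rect.png

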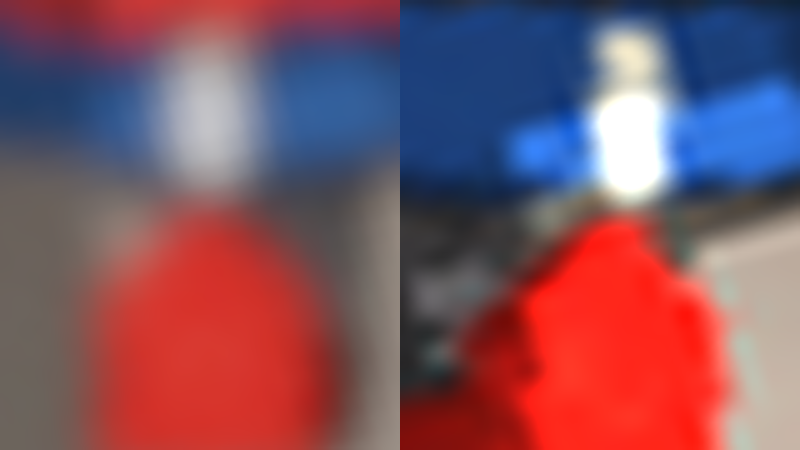

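The mark now meets the pointer tip in both views (crop x≈208 against 207, and 630 against 625). The lid is shut, the post is still gripped and nothing is moving, so I'll hand in.

```bash
python3 -c "
from rig import env
print(env.job_done())"
```

```text
the job is handed in; nothing more can be done
None
```

The red lid is shut and the carousel is turned so the white line meets the red pointer (within about 1 mm in both camera views); the gripper still holds the post. I handed it in at about 14 s.

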